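# Lock the indexing board holder with a ball-lock pin

### The arm

A 7-joint arm with a two-finger parallel gripper is mounted at the origin on the work surface. World frame = base frame: x ahead of the robot, y to its left, z up, the work surface at z = 0. Lengths are in m, angles in rad, forces in N, time in s.
With the tool pointing down it reaches from about 0.425 to 0.925 m from the base axis. Payload 6.8 kg.
Tool frame: the origin (TCP) lies at the very end of the fingers, on their centre line; the grasp point (between the pads) lies 19 mm behind it (manip.grip_depth is the distance from the TCP to the grasp point, in m); z points along the fingers, y is the line along which they close (so a half turn about z gives the same grasp; the last joint's range is limited). The gripper opens to 88 mm and grips with 3 to 60 N. Pads are 20 mm wide; open, the fingers measure 115 mm over their backs; the gripper's body (75 mm by 178 mm) begins 61 mm behind the grasp point.
Start: joints at [1.023, 0.477, 0.022, 1.555, -0.011, 1.109, -0.083], TCP at [0.287, -0.611, 0.223] pointing down, gripper open.
Joint ranges: [-2.96, 2.96], [-0.34, 2.1], [-1.41, 1.46], [0.24, 2.44], [-1.37, 4.51], [0.17, 1.92], [-2.96, 2.96]. Speed limits (rad/s): [2.39, 2.39, 3.14, 3.14, 3.14, 3.14, 3.14].

### API

Orientations are given as a unit quaternion [x, y, z, w].
In Python, from plant import manip, cams, job gives the robot as it stands.
- The arm moves only by the shell command python3 -m handwheel 'ROWS' [OPENING] [FORCE]. ROWS is a JSON object of lists of equal length, an entry for each row: "offset": the shift along the world's x, y, z in m, a list of three; "roll": the turn about the world's z in rad. A call has 1 to 8 rows; each row is the pose to reach, as a shift and turn from the pose commanded when the call began; what a row does not reach only later rows make up. A row lasts 1/10 s, in which the tool goes at most 50 mm and 8.59 degrees, less where a joint would pass 70% of its speed; a pose out of reach is approached as far as the arm can. A call with a gripper value outside its range is refused whole. OPENING is the closure, from 0 (fully open) to 1 (shut), set as the call begins (- or left out, the last holds). The fingers move at their own pace and stop on an object; FORCE is the grip in N (left out, the last holds). Time passes only in rows, so rows that repeat a pose let the fingers close. It gives the time, the measured TCP pose, the force, the opening and the grip force at its end, in the units of the state.
- manip.read_state(): the state, without advancing time (a new reading comes with each control period).
- cams.get_image(name): name is "side" or "top" or "wrist"; returns the picture (420x560x3 uint8, red, green, blue); there is no depth.
- cams.get_calibration(name): a dict with "fx", "fy", "cx", "cy" (pixels), "extrinsics" (4x4, takes a point from camera to world coordinates); the wrist camera has in their place "T_tool_cam" (4x4, takes a point from camera to tool coordinates, whose origin is the TCP and whose axes are the flange's). Camera axes: x right, y down, z forward; pixel columns grow to the right and rows downward; lengths in m; the calibration is good to about 2 mm. The wrist camera is an equidistant fisheye: a pixel r from the principal point sees the ray r / f radians off the axis. A picture is of the moment at which its call begins: read the wrist's pose just before it. get_calibration takes no time and is no camera call.
- job.job_done(): hands the job in; it is judged then, once.
The state is a dict: "clock": time; "qpos": joint angles; "joint_vel": joint speeds; "effort": joint torques, N m; "tcp_pos": TCP position; "orientation": TCP orientation; "ft_force": force on the tool from outside, world axes, zero at the start; "torque": the same for the moment, N m; "grip_width": finger opening in m; "finger_force": force on a finger pad.
Only numpy, scipy, OpenCV 4.12 (cv2) and the standard library are available. Lean on these libraries where they do the work, as an engineer would, in place of code of your own. Each camera call takes 0.05 s, during which the arm holds its last target. There are 200 camera calls.

### The job

Lock the turning circuit-board holder in its working position with the long, red-buttoned ball-lock pin: set the pin in the lug's hole, bring that over the hole in the index plate below, press the button to slide the pin through until its shoulder is home, and let the button come up so that the balls lock. Then take the pin by its handle, pull it gently up against its balls for about half a second to check that it holds, and let go. Use gentle force throughout, keep off the circuit board and leave everything else on the bench alone.

Things in the scene. Friction and masses are not known exactly. Their poses are not given: they have to be found in the camera images.
- red_pin: long ball-lock pin, about 130 g: grooved black handle, red button, steel shank. Origin: centre of the shoulder's underside, z up along the pin to the button. Shoulder 31 mm dia, z 0 to 3 mm; handle 24 mm dia up to z = 44; button 16 mm dia, top at z = 52. It starts upright in the rack with its shoulder on the rack's top, loose by about 1.5 mm. It may turn freely about its axis in any hole
- red_pin_grip (a point): point on the red pin's axis, half-way up the free part of the handle, 28 mm above the shoulder's underside: a good height to take it
- red_pin_nose (a point): tip of the red pin's shank, 48 mm below the shoulder's underside. Shank 16 mm dia; the last 4 mm taper to 10 mm dia at the tip
- red_pin_balls (a point): middle of the red pin's four locking balls, 27.5 mm below the shoulder's underside (they stand out from 25 to 30 mm below it, 21 mm over the balls). Button up: balls out, they pass a 17.5 mm hole in neither direction. Button fully pressed: balls inside the shank. They follow the button in proportion
- red_button (a joint): travel of the red button, m: 0 = up (balls out), 0.005 = fully pressed (balls in). Spring: 1.5 N to start, 5 N fully down. It is pressed from above with shut fingertips; pushing on past its stop pushes the whole pin down, which then slides almost freely until the shoulder meets the lug
- base: fixed foot of the board holder: 210 mm square steel plate, 8 mm thick, with a central post that carries the index plate and, above it, the turntable. Origin: on the turning axis at bench height, z up
- index_mark (a point): zero mark of the index plate: 115 mm from the axis along the base's -x, 50 mm above the bench, on the plate's top, in line with a red dot on the base. The plate (10 mm steel sector under the lug's whole sweep, free space below) is clamped by hand: its one 17.5 mm hole lies beyond this mark, 2 to 23 mm (0.02 to 0.2 rad) clockwise along the arc. Find it by feel, or look while the lug is away
- turntable (a joint): angle of the turntable about the vertical axis, rad, positive anticlockwise from above, range -0.4 to 0.9; at 0 the lug points along the base's -x (the zero mark). It starts between 0.3 and 0.65; the holes align somewhere between -0.02 and -0.2. It turns easily (about 0.4 N at the lug hole) and stays where it is left
- lug_hole (a point): centre of the lug's 17.5 mm through hole (brass ring) at the lug's upper face, 62 mm above the bench, 115 mm from the axis; z up, x towards the turning axis. Lug 50 x 44 x 10 mm, then 2 mm of air, then the index plate. Shoulder's height above this point: 36 mm with the nose on the index plate, 30 with the nose in the index hole and the balls on the lug, 0 home, about 3 locked and pulled up
- board: circuit board in the turntable's clamp rails, 105 x 84 mm; origin: centre of its underside, 74 mm above the bench; parts rise 12 mm above that. Its nearest edge is about 70 mm from the lug hole. Not to be touched
- rack: fixed grey pin rack, 50 x 130 x 60 mm; origin at the centre of its underside, long side along its y; two 24 mm pockets 35 mm either side of the centre along y hold the two pins
- blue_pin: the short ball-lock pin with a blue button, same handle, shank only 29 mm: too short for this job, leave it in the rack. Origin as for the red pin
- wool_tin: bystander: steel tin of brass wool, 60 mm diameter, 32 mm high, origin at the centre of its underside
- tweezers: bystander: tweezers lying flat, 130 mm long, origin near the middle on the bench
- spool: bystander: small white solder spool, 52 mm diameter, 30 mm high, origin at the centre of its underside
- flux_jar: bystander: small flux jar, 40 mm diameter, 35 mm high, origin at the centre of its underside
- screwdriver: bystander: orange-handled screwdriver lying flat, 150 mm long, origin at its middle on the bench
Not all that is in view belongs to the job. What is shaped like the red_pin but pink or turquoise is not meant.

How it is judged:
By the outcome, as a careful person would: the job done as asked, in the order asked, and still so for the second after the job is handed in, with the robot touching nothing.
It also fails if it takes over 72 s, if anything falls off the work surface, if the arm or the gripper's body presses on something with over 40 N, if the wrist force passes 120 N, or if a joint passes its speed limit or range.

## Working session

There is one attempt and no reset: what is moved stays moved. The work goes in short steps, Python scripts to look and compute and a shell command to move; the robot and the scene stay as the last step left them, time stands still between calls to the robot, and variables do not carry over. Pictures are saved under pics/ and viewed, at most 10 in all, crops included, and the job is handed in when it is done.

```bash
ls; mkdir -p pics; python3 - <<'E'
from plant import manip,cams
import cv2,numpy as np
s=manip.read_state();print({k:np.round(v,4).tolist() for k,v in s.items()})
for n in ["side","top"]:
    c=cams.get_calibration(n);print(n,c)
    cv2.imwrite(f"pics/{n}0.png",cams.get_image(n)[:,:,::-1])
print(cams.get_calibration("wrist"))
E
```

```text
pics
{'clock': 0.0, 'qpos': [1.0229, 0.4778, 0.0223, 1.5564, -0.0115, 1.1093, -0.0831], 'joint_vel': [0.0001, 0.0007, -0.0016, -0.0, 0.0005, 0.0008, 0.0013], 'effort': [-0.0, -58.2862, 1.5346, -27.2615, -0.0543, 0.0169, 0.0002], 'tcp_pos': [0.2871, -0.6102, 0.2217], 'orientation': [0.9759, 0.2181, -0.0003, -0.0009], 'ft_force': [0.3705, 0.0534, -0.9867], 'torque': [-0.0089, 0.0355, 0.017], 'finger_force': 0.0, 'grip_width': 0.0877}
side {'fx': 440.13542357107985, 'fy': 440.13542357107985, 'cx': 281.74510439460107, 'cy': 212.1703981179467, 'extrinsics': array([[ 0.89857941, -0.25303134,  0.35851106,  0.04986014],
       [-0.43861093, -0.49324638,  0.75121799, -1.1189445 ],
       [-0.01324741, -0.83227589, -0.55420335,  0.87351447],
       [ 0.        ,  0.        ,  0.        ,  1.        ]])}
top {'fx': 453.3551103762938, 'fy': 453.3551103762938, 'cx': 276.13277233299823, 'cy': 213.51444123586987, 'extrinsics': array([[ 0.0207611 , -0.99742419,  0.06865825,  0.47700792],
       [-0.99952493, -0.01914206,  0.02415566, -0.03845314],
       [-0.02277918, -0.06912713, -0.99734776,  1.26470478],
       [ 0.        ,  0.        ,  0.        ,  1.        ]])}
{'fx': 325.19226210127806, 'fy': 325.19226210127806, 'cx': 280.76868698499123, 'cy': 204.53818919532358, 'T_tool_cam': array([[ 6.15443128e-04, -9.67128700e-01, -2.54286646e-01,
         6.85470043e-02],
       [ 9.99999662e-01,  7.34039787e-04, -3.71502107e-04,
        -3.52091990e-04],
       [ 5.45946865e-04, -2.54286331e-01,  9.67128825e-01,
        -1.62879944e-01],
       [ 0.00000000e+00,  0.00000000e+00,  0.00000000e+00,
         1.00000000e+00]])}
```

View pics/side0.png

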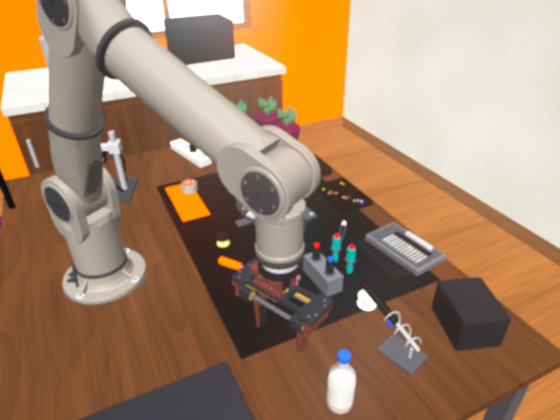

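View pics/top0.png

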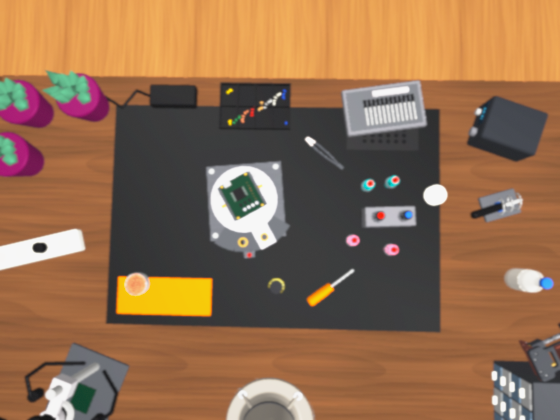

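The top view shows the holder around (245,205) with its lug at (264,237), the rack at (390,216) with the red button at (379,216) and the blue one at (408,215). The side view shows that the arm blocks much of the holder, so I'll enlarge the top view.

```bash
cat > h.py <<'E'
import numpy as np,cv2
from plant import manip,cams
from scipy.spatial.transform import Rotation as R
def ray(n,u,v,s=None):
    c=cams.get_calibration(n)
    if n=="wrist":
        d=np.array([u-c["cx"],v-c["cy"]]);r=np.hypot(*d);t=r/c["fx"]
        k=np.sin(t)/max(r,1e-9);d=np.array([d[0]*k,d[1]*k,np.cos(t)])
        T=np.eye(4);T[:3,:3]=R.from_quat(s["orientation"]).as_matrix();T[:3,3]=s["tcp_pos"];T=T@c["T_tool_cam"]
    else: d=np.array([(u-c["cx"])/c["fx"],(v-c["cy"])/c["fy"],1]);T=c["extrinsics"]
    return T[:3,3],T[:3,:3]@d
def pt(n,u,v,z,s=None):
    o,d=ray(n,u,v,s);return o+d*(z-o[2])/d[2]
def proj(n,p,s=None):
    c=cams.get_calibration(n)
    if n=="wrist":
        T=np.eye(4);T[:3,:3]=R.from_quat(s["orientation"]).as_matrix();T[:3,3]=s["tcp_pos"];T=T@c["T_tool_cam"]
    else: T=c["extrinsics"]
    q=T[:3,:3].T@(np.asarray(p)-T[:3,3])
    if n=="wrist":
        r=np.hypot(q[0],q[1]);t=np.arctan2(r,q[2]);return c["cx"]+c["fx"]*t*q[0]/r,c["cy"]+c["fx"]*t*q[1]/r
    return c["cx"]+c["fx"]*q[0]/q[2],c["cy"]+c["fy"]*q[1]/q[2]
E
python3 - <<'E'
from h import *
im=cv2.imread("pics/top0.png")
cv2.imwrite("pics/crop1.png",cv2.resize(im[145:275,195:325],None,fx=4.6,fy=4.6,interpolation=cv2.INTER_CUBIC))
h=cv2.cvtColor(im,cv2.COLOR_BGR2HSV)
def blobs(m,lab):
    n,_,st,c=cv2.connectedComponentsWithStats(m)
    for i in range(1,n):
        if st[i,4]>4: print(lab,c[i].round(1),st[i,4])
r=((h[...,0]<8)|(h[...,0]>172))&(h[...,1]>150)&(h[...,2]>100);r[:, :220]=0;r[:140]=0;r[300:]=0;r[:,430:]=0
blobs(r.astype('uint8'),'red')
b=(h[...,0]>95)&(h[...,0]<125)&(h[...,1]>120)&(h[...,2]>100);b[:, :360]=0;b[:200]=0;b[235:]=0;b[:,430:]=0
blobs(b.astype('uint8'),'blue')
y=(h[...,0]>15)&(h[...,0]<35)&(h[...,1]>70)&(h[...,2]>80);y[:, :200]=0;y[:140]=0;y[275:]=0;y[:,330:]=0
blobs(y.astype('uint8'),'yel')
print(pt("top",379,216,.112),pt("top",408,215,.112),pt("top",264.5,237,.062),pt("top",243,242,.05),pt("top",249,255,.008))
E
```

```text
red [394.8 179.5] 13
red [369.8 183. ] 10
red [380.  215.2] 41
red [353.9 239.7] 12
red [393.7 249.3] 15
red [249.  254.5] 8
blue [407.6 214.4] 48
yel [245.2 173.9] 12
yel [259.5 186. ] 8
yel [221.2 187. ] 10
yel [261.6 204.1] 11
yel [224.1 205.3] 9
yel [237.6 217.1] 11
yel [263.9 236.6] 27
yel [242.6 241.6] 83
[ 0.55505121 -0.27148194  0.112     ] [ 0.5589997 -0.3445231  0.112    ] [0.49679171 0.02023203 0.062     ] [0.48243754 0.07815748 0.05      ] [0.44709652 0.06464051 0.008     ]
```

View pics/crop1.png

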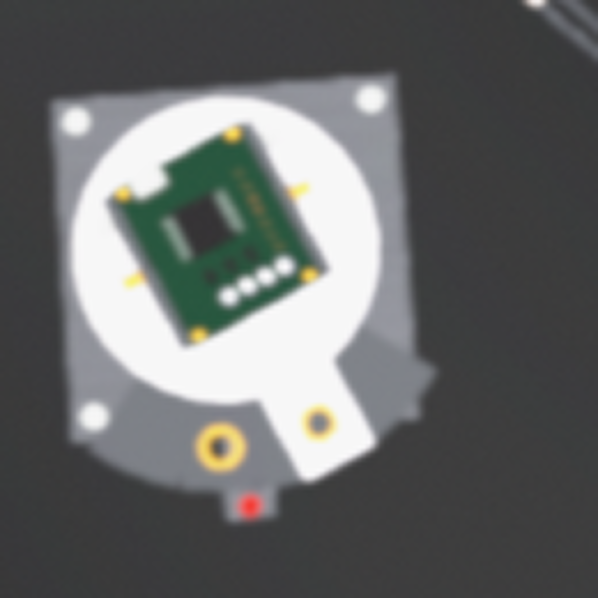

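The crop shows the index hole (big brass ring) at full-image px (243,242), the lug hole at (264,237), the red dot at (249,254.5) and the disc centre at about (244,199). The red pin is at about (0.555,-0.271). I'll move above the pin and look with the wrist camera.

```bash
python3 -m handwheel '{"offset":[[0,0.045,0.01],[0.01,0.09,0.02],[0.045,0.12,0.02],[0.08,0.15,0.02],[0.115,0.18,0.02],[0.15,0.21,0.02],[0.18,0.24,0.02],[0.21,0.27,0.02]],"roll":[0,-0.05,-0.1,-0.15,-0.22,-0.3,-0.37,-0.44]}' 0.43 20 && python3 -m handwheel '{"offset":[[0.03,0.035,-0.01],[0.058,0.069,-0.02],[0.058,0.069,-0.02],[0.058,0.069,-0.02]],"roll":[0,0,0,0]}'
python3 - <<'E'
from h import *
s=manip.read_state();im=cams.get_image("wrist");cv2.imwrite("pics/w1.png",im[:,:,::-1])
print(s["tcp_pos"],s["orientation"],s["joint_vel"].round(3) if hasattr(s["joint_vel"],'round') else s["joint_vel"])
print(proj("wrist",[.555,-.2715,.112],s))
E
```

```text
clock: 0.9
tcp_pos: [0.4983, -0.3392, 0.2423]
orientation: [1.0, -0.001, -0.0, -0.0]
ft_force: [-0.1, -0.4, -0.1]
grip_width: 0.0498
finger_force: 0.0
clock: 1.3
tcp_pos: [0.5556, -0.2704, 0.2218]
orientation: [1.0, 0.001, -0.001, -0.0]
ft_force: [-0.6, -0.9, 0.5]
grip_width: 0.0502
finger_force: 0.0
[ 0.55561637 -0.27039144  0.22180932] [ 9.99998750e-01  1.34341334e-03 -7.66187095e-04 -3.29389546e-04] [ 0.038 -0.015  0.044  0.001  0.007  0.002  0.005]
(np.float64(282.2612770147083), np.float64(201.35050232230986))
```

View pics/w1.png

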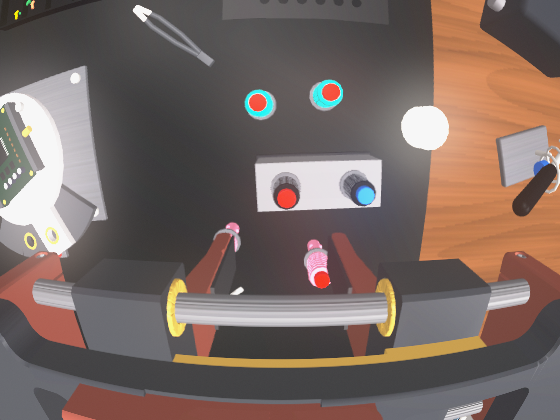

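The wrist view shows the red button at about (286,198) in the rack and the blue one at (364,193). The pink decoy at (320,278) stands nearer the robot. I'll locate the button precisely, then approach.

```bash
cat >> h.py <<'E'
def redpin(im,win,s,z,n="wrist"):
    h=cv2.cvtColor(im,cv2.COLOR_RGB2HSV);m=(((h[...,0]<8)|(h[...,0]>172))&(h[...,1]>150)&(h[...,2]>90)).astype('uint8')
    k=np.zeros_like(m);x0,y0,x1,y1=win;k[y0:y1,x0:x1]=m[y0:y1,x0:x1]
    n_,_,st,c=cv2.connectedComponentsWithStats(k);i=1+st[1:,4].argmax()
    return c[i],st[i],pt(n,*c[i],z,s)
E
python3 - <<'E'
from h import *
s=manip.read_state();im=cams.get_image("wrist")
c,st,p=redpin(im,(265,170,310,220),s,.112);print(c,st,p,"handle/rack px->", p-s["tcp_pos"])
t=cams.get_image("top");print(redpin(t,(365,200,395,230),None,.112,"top"))
E
```

```text
[283.98630137 196.98972603] [275 188  19  19 292] [ 0.55805554 -0.27490134  0.112     ] handle/rack px-> [ 0.00319383 -0.00270119 -0.11025093]Traceback (most recent call last):
  File "<stdin>", line 4, in <module>
  File "h.py", line 26, in redpin
    n_,_,st,c=cv2.connectedComponentsWithStats(k);i=1+st[1:,4].argmax()
                                                      ~~~~~~~~~~~~~~~^^
ValueError: attempt to get argmax of an empty sequence
```

```bash
python3 -m handwheel '{"offset":[[0.003,-0.003,-0.03],[0.003,-0.003,-0.075],[0.003,-0.003,-0.11],[0.003,-0.003,-0.14],[0.003,-0.003,-0.153],[0.003,-0.003,-0.153],[0.003,-0.003,-0.153]],"roll":[0,0,0,0,0,0,0]}' && python3 - <<'E'
from h import *
s=manip.read_state();im=cams.get_image("wrist");print(s["tcp_pos"])
cv2.imwrite("pics/w2.png",im[140:400,130:430,::-1].repeat(2,0).repeat(2,1))
try:
    c,st,p=redpin(im,(240,150,330,300),s,.112);print(c,st,p)
except Exception as e: print(e)
E
```

```text
clock: 2.15
tcp_pos: [0.559, -0.2758, 0.071]
orientation: [1.0, -0.001, 0.001, 0.0]
ft_force: [0.4, 0.4, -0.4]
grip_width: 0.0502
finger_force: 0.0
[ 0.55896028 -0.2758311   0.07099119]
[278.85586592 282.36871508] [260 267  38  29 895] [ 0.56131056 -0.27499344  0.112     ]
```

View pics/w2.png

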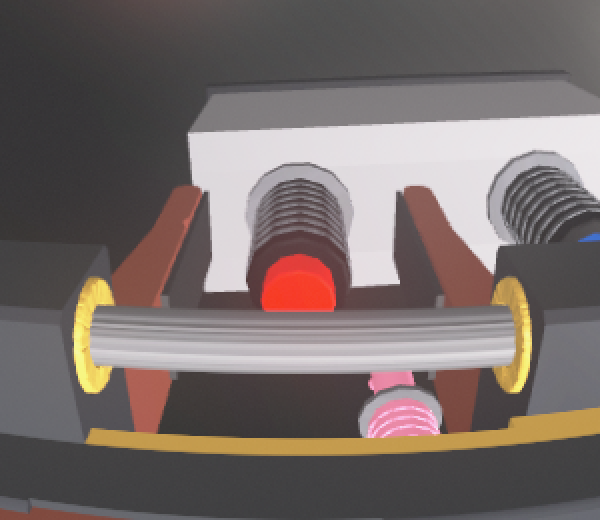

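The pin sits centred between the open fingers. I'll close gently and lift.

```bash
python3 -m handwheel '{"offset":[[0,0,0],[0,0,0],[0,0,0],[0,0,0],[0,0,0]],"roll":[0,0,0,0,0]}' 0.8 15; python3 -m handwheel '{"offset":[[0,0,0.01],[0,0,0.03],[0,0,0.06],[0,0,0.09],[0,0,0.12],[0,0,0.12]],"roll":[0,0,0,0,0,0]}'
python3 - <<'E'
from h import *
from scipy.optimize import least_squares
# lug/axis from top image
im=cv2.imread("pics/top0.png");g=cv2.cvtColor(im,cv2.COLOR_BGR2HSV)
w=((g[...,2]>190)&(g[...,1]<40)).astype('uint8');w[:160]=0;w[260:]=0;w[:,:200]=0;w[:,300:]=0
cs,_=cv2.findContours(w,cv2.RETR_EXTERNAL,cv2.CHAIN_APPROX_NONE);c=max(cs,key=len)[:,0].astype(float)
c=c[c[:,1]<215]
f=least_squares(lambda p:np.hypot(c[:,0]-p[0],c[:,1]-p[1])-p[2],[244,199,33],loss="soft_l1",f_scale=.5);print(f.x)
for z in (.06,.064,.07):
  a=pt("top",f.x[0],f.x[1],z);print(z,a)
L=pt("top",263.9,236.8,.062);I=pt("top",242.8,241.9,.05);D=pt("top",249,254.5,.008)
a=pt("top",f.x[0],f.x[1],.062)
for n,q in zip("LID",(L,I,D)): v=(q-a)[:2];print(n,q,np.hypot(*v),np.arctan2(v[1],v[0]))
E
```

```text
clock: 2.7
tcp_pos: [0.5586, -0.2749, 0.0701]
orientation: [1.0, -0.0, 0.0, 0.0]
ft_force: [-0.8, -0.7, 4.2]
grip_width: 0.0239
finger_force: 15.0
clock: 3.3
tcp_pos: [0.5608, -0.2758, 0.1945]
orientation: [1.0, -0.0, 0.004, 0.001]
ft_force: [-0.3, -0.4, -1.0]
grip_width: 0.024
finger_force: 15.0
[243.62352652 199.09852593  33.39577423]
0.06 [0.59691367 0.07848487 0.06      ]
0.064 [0.59651554 0.0780966  0.064     ]
0.07 [0.59591836 0.07751419 0.07      ]
L [0.49728893 0.02183628 0.062     ] 0.11433534016088076 -2.625181916728383
I [0.4826938  0.07870117 0.05      ] 0.11402154744499587 3.1379930057508587
D [0.4484736  0.06467482 0.008     ] 0.14886500633753375 -3.049999786041662
```

```bash
python3 -m handwheel '{"offset":[[-0.01,0.03,0],[-0.02,0.07,0],[-0.03,0.115,0],[-0.045,0.16,0],[-0.055,0.205,0],[-0.064,0.246,0],[-0.064,0.246,0],[-0.064,0.246,0]],"roll":[0,0,0,0,0,0,0,0]}' && python3 - <<'E'
from h import *
s=manip.read_state();im=cams.get_image("wrist");print(s["tcp_pos"],s["orientation"])
cv2.imwrite("pics/w3.png",im[100:400,80:480,::-1].repeat(2,0).repeat(2,1));np.save("w3.npy",im)
print([np.round(proj("wrist",p,s),1) for p in ([.497,.0218,.062],[.4827,.0787,.05])])
E
```

```text
clock: 4.1
tcp_pos: [0.4938, -0.0281, 0.1892]
orientation: [1.0, 0.001, -0.0, 0.0]
ft_force: [-0.6, -1.1, -0.8]
grip_width: 0.0239
finger_force: 15.0
[ 0.49377003 -0.02805055  0.18917697] [ 9.99999223e-01  1.14086076e-03 -4.90606015e-04  1.05610743e-04]
[array([226.8, 192.6]), array([173.7, 204.1])]
```

View pics/w3.png

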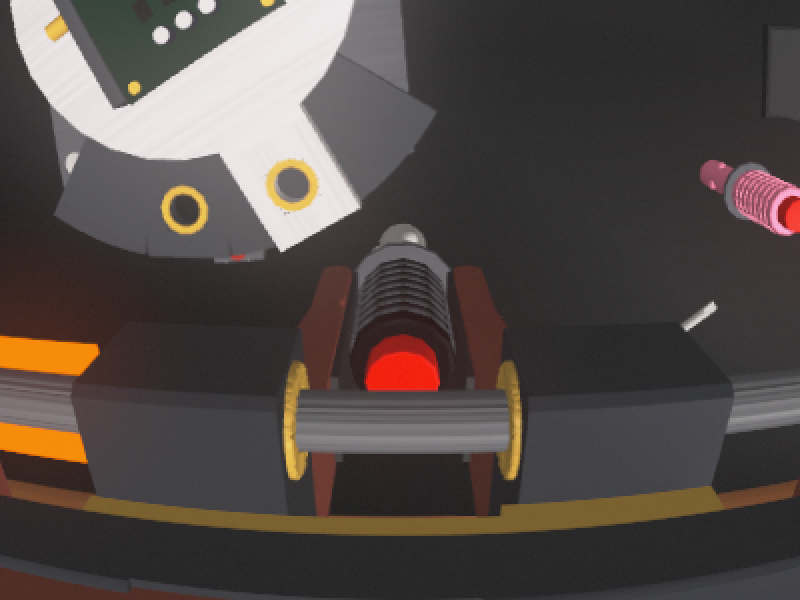

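The wrist view shows the lug ring at full px (226,192.5) and the index ring at (172,205), both matching the predictions. The nose tip is at about (281,215), and I'll check it against its expected place.

```bash
python3 - <<'E'
from h import *
im=np.load("w3.npy")
s=dict(tcp_pos=[0.49377,-0.02805,0.18918],orientation=[1,1.14e-3,-4.9e-4,1e-4])
print("lug",pt("wrist",226,192.5,.062,s),"idx",pt("wrist",172.2,205,.05,s))
for dx in (-.003,0,.003):
    b=np.array(s["tcp_pos"])+[dx,0,-.0101]
    print(dx,"shoulder far edge row",proj("wrist",b+[.0155,0,.0],s),"shank far edge at tip-4",proj("wrist",b+[.008,0,-.044],s),proj("wrist",b+[.005,0,-.048],s))
g=cv2.cvtColor(im,cv2.COLOR_RGB2GRAY);print("col",g[205:232,281].tolist())
for r in (214,218): print(r,g[r,262:300].tolist())
E
```

```text
lug [0.49710146 0.0225894  0.062     ] idx [0.48178911 0.08042727 0.05      ]
-0.003 shoulder far edge row (np.float64(280.8934258085827), np.float64(222.60366424087184)) shank far edge at tip-4 (np.float64(280.8735551057566), np.float64(213.31806054207573)) (np.float64(280.8623836660247), np.float64(215.78799070856675))
0 shoulder far edge row (np.float64(280.90962997908247), np.float64(217.47396972781758)) shank far edge at tip-4 (np.float64(280.8864667249675), np.float64(209.16167358225056)) (np.float64(280.8750006429163), np.float64(211.72517920400756))
0.003 shoulder far edge row (np.float64(280.9259621831601), np.float64(212.29405683306203)) shank far edge at tip-4 (np.float64(280.8994567266418), np.float64(204.97537173111564)) (np.float64(280.88769556274866), np.float64(207.63291209348753))
col [53, 53, 52, 50, 53, 52, 59, 108, 109, 109, 109, 110, 121, 128, 124, 109, 79, 66, 107, 106, 106, 107, 107, 109, 43, 42, 62]
214 [57, 56, 56, 55, 57, 55, 55, 54, 54, 54, 53, 68, 101, 111, 113, 112, 112, 110, 110, 109, 108, 109, 107, 110, 108, 110, 87, 57, 47, 48, 50, 49, 48, 48, 47, 47, 48, 46]
218 [55, 55, 55, 54, 54, 54, 52, 54, 70, 101, 110, 111, 112, 111, 113, 112, 111, 111, 113, 128, 142, 164, 183, 188, 191, 188, 153, 125, 123, 97, 61, 47, 47, 46, 49, 47, 47, 47]
```

Nose is about 2 mm nearer the robot than the TCP. I'll set it over the lug hole and lower in.

```bash
python3 -m handwheel '{"offset":[[0.005,0.03,0],[0.005,0.0505,-0.01],[0.005,0.0505,-0.035],[0.005,0.0505,-0.055],[0.005,0.0505,-0.06],[0.005,0.0505,-0.063],[0.005,0.0505,-0.065],[0.005,0.0505,-0.067]],"roll":[0,0,0,0,0,0,0,0]}'; python3 -m handwheel '{"offset":[[0,0,-0.002],[0,0,-0.004],[0,0,-0.006],[0,0,-0.008],[0,0,-0.01],[0,0,-0.01]],"roll":[0,0,0,0,0,0]}'
python3 - <<'E'
from h import *
s=manip.read_state();im=cams.get_image("wrist");print(s["tcp_pos"],s["ft_force"])
cv2.imwrite("pics/w4.png",im[100:400,80:480,::-1].repeat(2,0).repeat(2,1));np.save("w4.npy",im)
E
```

```text
clock: 4.95
tcp_pos: [0.5002, 0.0213, 0.1233]
orientation: [1.0, -0.001, 0.001, -0.0]
ft_force: [-0.5, 0.1, -1.6]
grip_width: 0.0237
finger_force: 15.0
clock: 5.55
tcp_pos: [0.4992, 0.0218, 0.1124]
orientation: [1.0, -0.0, -0.0, 0.0]
ft_force: [0.6, 0.3, -1.1]
grip_width: 0.0235
finger_force: 15.0
[0.49917828 0.02181115 0.11236161] [ 0.58555333  0.34466286 -1.06202903]
```

View pics/w4.png

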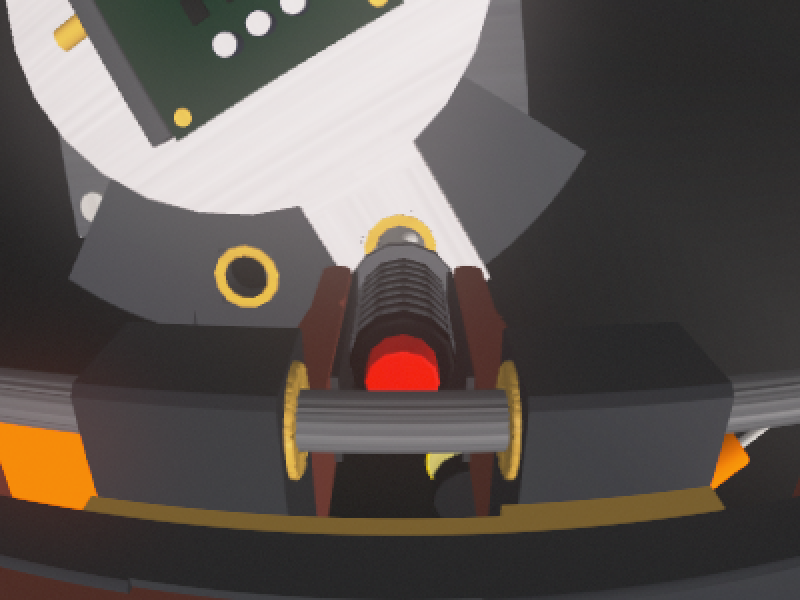

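The pin nose is inside the lug's brass ring (crop 400,235), and the index hole is clear at full px (203.5,238.5). Next I'll work out the arc.

```bash
python3 - <<'E'
from h import *
s=dict(tcp_pos=[0.4992,.0218,.1124],orientation=[1,0,0,0])
im=np.load("w4.npy");h=cv2.cvtColor(im,cv2.COLOR_RGB2HSV)
y=((h[...,0]>15)&(h[...,0]<35)&(h[...,1]>100)&(h[...,2]>100)).astype('uint8')
k=np.zeros_like(y);k[215:262,180:228]=y[215:262,180:228];p=np.argwhere(k)[:,::-1].astype(np.int32)
e=cv2.fitEllipse(cv2.convexHull(p.reshape(-1,1,2)));print(e,"idx",I:=pt("wrist",*e[0],.05,s))
I=np.array([.4823,.0797]);L=np.array([.4971,.0223])
# axis: 115 from both
m=(I+L)/2;d=I-L;n=np.array([d[1],-d[0]])/np.hypot(*d);A=m+n*np.sqrt(.115**2-(d@d)/4);print("axis",A)
aL=np.arctan2(*(L-A)[::-1]);aI=np.arctan2(*(I-A)[::-1])%(2*np.pi)-2*np.pi;print(aL,aI)
for a in np.linspace(aL,aI,9)[1:]: print((A+.115*np.array([np.cos(a),np.sin(a)])-L).round(4))
E
```

```text
((202.94677734375, 237.82192993164062), (30.031557083129883, 33.23319625854492), 128.34909057617188) idx [0.48238138 0.08053723 0.05      ]
axis [0.59729601 0.07874253]
-2.6285796880165866 -3.1499186083320123
[-0.0035  0.0066]
[-0.0065  0.0135]
[-0.0091  0.0205]
[-0.0112  0.0277]
[-0.0128  0.035 ]
[-0.0139  0.0424]
[-0.0146  0.0499]
[-0.0148  0.0574]
```

```bash
python3 -m handwheel '{"offset":[[-0.0018,0.0033,0],[-0.0035,0.0066,0],[-0.005,0.01,0],[-0.0065,0.0135,0],[-0.0078,0.017,0],[-0.0091,0.0205,0],[-0.0102,0.024,0],[-0.0112,0.0277,0]],"roll":[0,0,0,0,0,0,0,0]}'; python3 -m handwheel '{"offset":[[-0.0008,0.0036,0],[-0.0016,0.0073,0],[-0.0022,0.011,0],[-0.0027,0.0147,0],[-0.0031,0.0184,0],[-0.0034,0.0222,0],[-0.0035,0.026,0],[-0.0036,0.0297,0]],"roll":[0,0,0,0,0,0,0,0]}';  python3 -m handwheel '{"offset":[[0,0,0],[0,0,-0.002],[0,0,-0.004],[0,0,-0.006],[0,0,-0.006]],"roll":[0,0,0,0,0]}'
```

```text
clock: 6.4
tcp_pos: [0.4881, 0.0497, 0.1127]
orientation: [1.0, -0.0, -0.0, 0.0]
ft_force: [1.2, -0.3, -1.6]
grip_width: 0.0237
finger_force: 15.0
clock: 7.2
tcp_pos: [0.4845, 0.0794, 0.1126]
orientation: [1.0, -0.0, -0.0, 0.0]
ft_force: [-0.6, -1.1, -0.9]
grip_width: 0.0238
finger_force: 15.0
clock: 7.7
tcp_pos: [0.4844, 0.0789, 0.1063]
orientation: [1.0, -0.0, -0.0, 0.0]
ft_force: [-1.2, 0.8, -2.0]
grip_width: 0.0239
finger_force: 15.0
```

```bash
python3 -m handwheel '{"offset":[[0,0,-0.001],[0,0,-0.002],[0,0,-0.003],[0,0,-0.004],[0,0,-0.004]],"roll":[0,0,0,0,0]}'; python3 -m handwheel '{"offset":[[0,0,-0.001],[0,0,-0.001],[0,0,-0.001]],"roll":[0,0,0]}'
```

```text
clock: 8.2
tcp_pos: [0.4845, 0.0795, 0.1025]
orientation: [1.0, 0.0, -0.0, -0.0]
ft_force: [-1.2, 1.0, -1.2]
grip_width: 0.0237
finger_force: 15.0
clock: 8.5
tcp_pos: [0.4847, 0.0795, 0.102]
orientation: [1.0, -0.0, 0.0, -0.0]
ft_force: [-2.8, 2.4, 4.2]
grip_width: 0.0236
finger_force: 15.0
```

Contact at the expected ball-on-lug height, so the nose is in the index hole. I'll release, rise and shut the fingers.

```bash
python3 -m handwheel '{"offset":[[0,0,0.001],[0,0,0.001],[0,0,0.001],[0,0,0.001]],"roll":[0,0,0,0]}' 0.5; python3 -m handwheel '{"offset":[[0,0,0.01],[0,0,0.03],[0,0,0.05],[0,0,0.08],[0,0,0.1],[0,0,0.1],[0,0,0.1]],"roll":[0,0,0,0,0,0,0]}' 
python3 - <<'E'
from h import *
s=manip.read_state();im=cams.get_image("wrist");print(s["tcp_pos"])
c,st,p=redpin(im,(230,120,330,300),s,.144);print(c,st,p)
cv2.imwrite("pics/w5.png",im[100:400,80:480,::-1].repeat(2,0).repeat(2,1))
E
```

```text
clock: 8.9
tcp_pos: [0.4846, 0.0788, 0.1026]
orientation: [1.0, -0.0, 0.0, 0.0]
ft_force: [1.0, -0.3, -0.0]
grip_width: 0.0438
finger_force: 0.0
clock: 9.6
tcp_pos: [0.4846, 0.0791, 0.203]
orientation: [1.0, -0.0, 0.0, -0.0]
ft_force: [-1.0, -0.8, -1.5]
grip_width: 0.0439
finger_force: 0.0
[0.48464733 0.07905426 0.20296904]
[280.16666667 218.98333333] [269 208  23  23 420] [0.48411572 0.07955901 0.144     ]
```

View pics/w5.png

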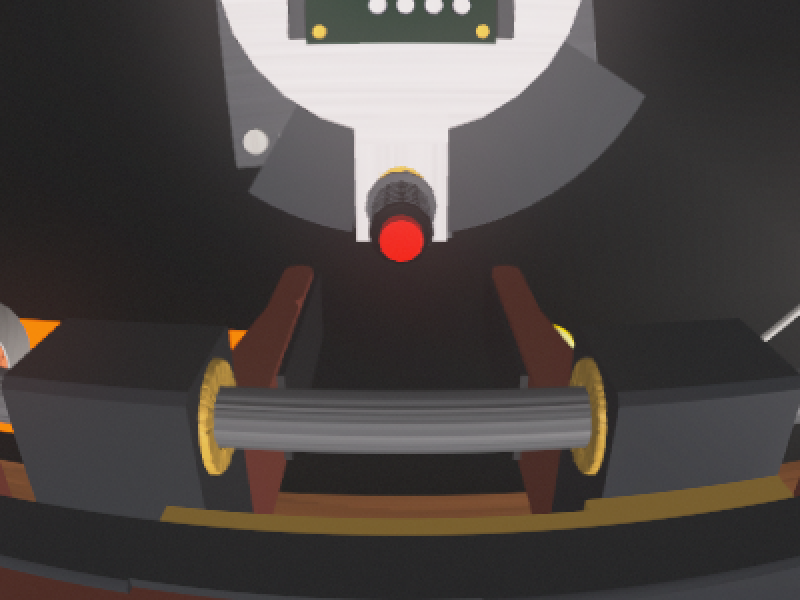

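The pin stands upright in the lug with the button at full px (280,219), world (0.484,0.0796), and the board is clear. I'll shut the fingers and press down.

```bash
python3 -m handwheel '{"offset":[[0,0.0005,-0.01],[0,0.0005,-0.03],[0,0.0005,-0.045],[0,0.0005,-0.05],[0,0.0005,-0.052],[0,0.0005,-0.055]],"roll":[0,0,0,0,0,0]}' 1 15; python3 -m handwheel '{"offset":[[0,0,-0.002],[0,0,-0.004],[0,0,-0.006],[0,0,-0.008],[0,0,-0.01],[0,0,-0.012]],"roll":[0,0,0,0,0,0]}'
```

```text
clock: 10.25
tcp_pos: [0.4847, 0.0797, 0.1475]
orientation: [1.0, -0.0, -0.0, -0.0]
ft_force: [0.4, -1.1, -0.3]
grip_width: 0.001
finger_force: 0.0
clock: 10.85
tcp_pos: [0.4845, 0.0796, 0.1355]
orientation: [1.0, -0.0, -0.0, 0.0]
ft_force: [-0.2, 0.8, 2.2]
grip_width: 0.0004
finger_force: 0.4
```

```bash
python3 -m handwheel '{"offset":[[0,0,-0.003],[0,0,-0.006],[0,0,-0.009],[0,0,-0.012],[0,0,-0.015]],"roll":[0,0,0,0,0]}'
```

```text
clock: 11.35
tcp_pos: [0.4846, 0.0796, 0.1204]
orientation: [1.0, -0.0, -0.0, 0.0]
ft_force: [0.2, -0.3, 1.1]
grip_width: 0.0007
finger_force: 0.4
```

```bash
python3 -m handwheel '{"offset":[[0,0,-0.003],[0,0,-0.006],[0,0,-0.009],[0,0,-0.011],[0,0,-0.012],[0,0,-0.012]],"roll":[0,0,0,0,0,0]}'
```

```text
clock: 11.95
tcp_pos: [0.4853, 0.0808, 0.1096]
orientation: [1.0, 0.0, 0.001, -0.001]
ft_force: [-3.0, 1.9, 10.9]
grip_width: 0.0006
finger_force: 5.0
```

Shoulder is home, with about 11 N at the expected height. I'll rise to release the button and look.

```bash
python3 -m handwheel '{"offset":[[0,0,0.002],[0,0,0.005],[0,0,0.01],[0,0,0.03],[0,0,0.06],[0,0,0.09],[0,0,0.09],[0,0,0.09]],"roll":[0,0,0,0,0,0,0,0]}' 0.5 
python3 - <<'E'
from h import *
s=manip.read_state();im=cams.get_image("wrist");print(s["tcp_pos"])
c,st,p=redpin(im,(230,120,330,300),s,.114);print(c,st,p)
cv2.imwrite("pics/w6.png",im[100:400,80:480,::-1].repeat(2,0).repeat(2,1))
E
```

```text
clock: 12.75
tcp_pos: [0.4847, 0.0794, 0.1989]
orientation: [1.0, -0.0, 0.0, 0.0]
ft_force: [0.2, -0.1, 0.1]
grip_width: 0.044
finger_force: 0.0
[0.4846695  0.07937419 0.19893161]
[280.53172205 210.30513595] [271 200  20  21 331] [0.48327245 0.07964484 0.114     ]
```

View pics/w6.png

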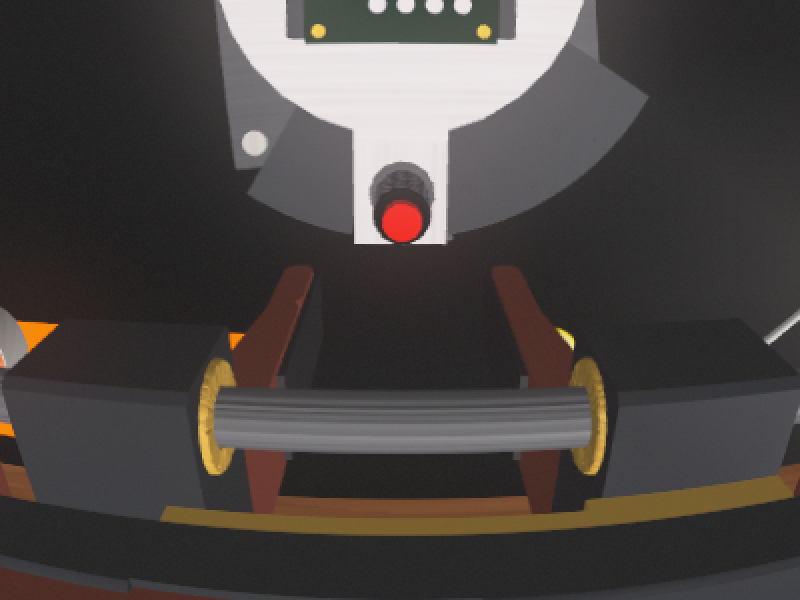

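The pin is home, its shoulder covering the brass ring, with the button at full px (280.5,210). I'll take the handle.

```bash
python3 -m handwheel '{"offset":[[-0.001,0,-0.03],[-0.001,0,-0.07],[-0.001,0,-0.1],[-0.001,0,-0.12],[-0.001,0,-0.128],[-0.001,0,-0.128],[-0.001,0,-0.128]],"roll":[0,0,0,0,0,0,0]}'; python3 -m handwheel '{"offset":[[0,0,0],[0,0,0],[0,0,0],[0,0,0]],"roll":[0,0,0,0]}' 0.8 20;  python3 -m handwheel '{"offset":[[0,0,0.001],[0,0,0.002],[0,0,0.003],[0,0,0.003]],"roll":[0,0,0,0]}'
```

```text
clock: 13.5
tcp_pos: [0.4838, 0.0797, 0.071]
orientation: [1.0, -0.0, 0.0, -0.0]
ft_force: [-0.9, -0.5, 0.5]
grip_width: 0.0442
finger_force: 0.0
clock: 13.9
tcp_pos: [0.4841, 0.0797, 0.0713]
orientation: [1.0, -0.0, 0.001, -0.0]
ft_force: [-1.4, 0.0, 5.6]
grip_width: 0.0237
finger_force: 20.0
clock: 14.3
tcp_pos: [0.4835, 0.0797, 0.0737]
orientation: [1.0, -0.0, -0.0, -0.0]
ft_force: [0.5, 0.9, -1.6]
grip_width: 0.0234
finger_force: 20.0
```

```bash
python3 -m handwheel '{"offset":[[0,0,0.0005],[0,0,0.001],[0,0,0.0015],[0,0,0.0015]],"roll":[0,0,0,0]}'
```

```text
clock: 14.7
tcp_pos: [0.4834, 0.0796, 0.0747]
orientation: [1.0, -0.0, -0.0, -0.0]
ft_force: [2.3, 0.7, -9.2]
grip_width: 0.0236
finger_force: 20.0
```

```bash
python3 -m handwheel '{"offset":[[0,0,0],[0,0,0],[0,0,0],[0,0,0],[0,0,0],[0,0,0]],"roll":[0,0,0,0,0,0]}'; python3 -m handwheel '{"offset":[[0,0,-0.001],[0,0,-0.002],[0,0,-0.003],[0,0,-0.004],[0,0,-0.0042],[0,0,-0.0042]],"roll":[0,0,0,0,0,0]}'
```

```text
clock: 15.3
tcp_pos: [0.4833, 0.0796, 0.0748]
orientation: [1.0, -0.0, -0.0, 0.0]
ft_force: [3.6, 2.3, -17.0]
grip_width: 0.0237
finger_force: 20.0
clock: 15.9
tcp_pos: [0.484, 0.0796, 0.0714]
orientation: [1.0, -0.0, 0.0, 0.0]
ft_force: [-0.3, 0.1, 2.6]
grip_width: 0.0235
finger_force: 20.0
```

It held under an 8–17 N pull for 0.6 s. Now let go and retreat.

```bash
python3 -m handwheel '{"offset":[[0,0,0],[0,0,0],[0,0,0],[0,0,0]],"roll":[0,0,0,0]}' 0.5; python3 -m handwheel '{"offset":[[0,0,0.02],[0,0,0.05],[0,0,0.09],[0,0,0.128],[0,0,0.128],[0,0,0.128]],"roll":[0,0,0,0,0,0]}'
python3 - <<'E'
from h import *
s=manip.read_state();im=cams.get_image("wrist");print(s["tcp_pos"])
c,st,p=redpin(im,(230,120,330,300),s,.114);print(c,st,p)
cv2.imwrite("pics/w7.png",im[100:400,80:480,::-1].repeat(2,0).repeat(2,1))
E
```

```text
clock: 16.3
tcp_pos: [0.4836, 0.0796, 0.0709]
orientation: [1.0, -0.0, -0.0, 0.0]
ft_force: [-0.9, 1.0, -0.0]
grip_width: 0.0436
finger_force: 0.0
clock: 16.9
tcp_pos: [0.484, 0.0796, 0.1996]
orientation: [1.0, -0.0, 0.001, -0.0]
ft_force: [0.1, 0.1, -0.2]
grip_width: 0.0439
finger_force: 0.0
[0.48399219 0.07960596 0.19956963]
[280.88145897 209.40425532] [271 199  21  21 329] [0.48324308 0.07962367 0.114     ]
```

View pics/w7.png

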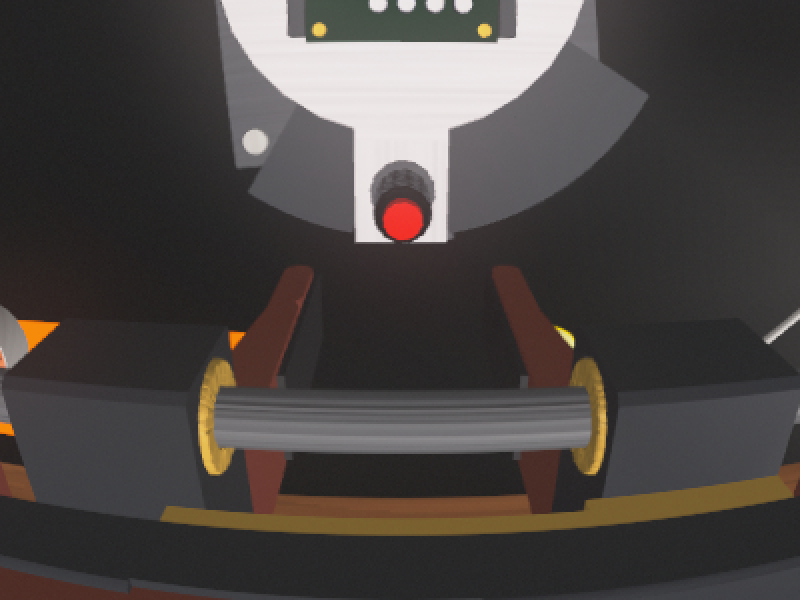

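The pin is seated as before (button at px (281,209)) and the gripper is clear, so I'm handing in.

```bash
python3 -c "
from plant import job;print(job.job_done())"
```

```text
the job is handed in; nothing more can be done
None
```

The red pin is seated with its shoulder home and locked through the lug and index plate; it held an upward pull of about 0.6 s that rose from about 8 N to a peak of about 17 N, and I let go and handed the job in at about 17 s.

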